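Put the soldering kit away and shut the drawer

TASK

Put the soldering kit away after class. Clear out what was left in the way of the open kit drawer: the wooden rule lying across it and the bottle standing in it both go into the blue returns tray, the rule lying down and the bottle upright. Put every solder spool on the bench and the side cutters in the drawer and, with all that done, push the drawer home without slamming it, until its catch draws it fully shut; leave everything else on the bench where it is.

Things in the scene. Friction and masses are not known exactly. Their poses are not given: they have to be found in the camera images.
- cabinet: Low oak kit-drawer unit fixed on the bench, 300 x 300 mm, 100 mm high. Origin: middle of the lower edge of the carcass's front face; +x points into it. The drawer slides out along -x (about towards the robot), and what stands in the drawer, or lies on it, higher than 60 mm over the drawer's floor jams against its front edge. Position and yaw (up to 9 degrees) vary.
- drawer (a joint): How far the kit drawer is out, in m: 0 is fully home, 0.205 the outer stop; it starts 0.18 to 0.20 out. Friction about 1 N. A sprung roller catch makes a bump of some 5 N more over the last 19 mm: once less than about 7 mm out, the catch draws the drawer to 0 by itself and holds it; let go farther out on the bump it is pushed back out to 19 to 25 mm, or hangs on the crest about 10 mm out.
- drawer_in (a point): Middle of the front edge of the drawer's inner floor, 22 mm above the bench; moves with the drawer, axes as the cabinet's (+x to the drawer's back). Inside: 270 mm long (x 0 to 270 mm), 264 mm wide (y +-132 mm), no dividers; side walls 6 mm thick, top edges 58 mm over this floor. Only the part drawn out of the carcass is open from above: x from 0 to (opening - 6 mm).
- drawer_front (a point): Point on the outer face of the drawer's oak front panel, mid-width, 75 mm above the bench; moves with the drawer; its +x is the way that closes the drawer. Panel 12 mm thick, 296 mm wide, from 8 to 96 mm above the bench. A black arch pull, 96 mm long, is at its middle 42 mm above the bench and stands 27 mm out; the plain strip above it (this point) can be pushed on.
- tray: Blue plastic returns tray fixed on the bench on the robot's right, 365 (its x) x 170 (its y) mm outside, walls 4 mm thick and 19 mm high. Origin: centre of its underside. Its position and yaw (up to about 6 degrees) vary.
- tray_in (a point): Centre of the returns tray's inner floor, 4 mm above the bench; axes as the tray's; inside 357 x 162 mm, lip 15 mm above the floor.
- bottle: Small clear plastic bottle of cleaning fluid with a green label and white screw cap (closed), 46 mm in diameter, 125 mm high, about 0.16 kg (the body is cylindrical from 3 to 91 mm up, then tapers to the cap, which is 26 mm in diameter). It starts standing upright in the open drawer, near its front. Origin: centre of its underside, z up.
- rule: Wooden bench rule with black ticks, 315 mm long (its x) x 32 mm wide (its y) x 7 mm thick, 80 g. It starts lying flat across the open drawer, resting on the top edges of both side walls (80 mm above the bench), between the bottle and the carcass. Origin: centre of its underside.
- cutters: Side cutters with two red handles and a steel head, lying flat on the bench at the robot's left, 171 mm long along their x (jaw tip x = +61 mm, handle ends x = -110 mm), 110 g. The head has parallel flats 24 mm apart (y) from x = -12 to +48 mm, 12 mm thick; the handles spread to about 50 mm and are 13 mm thick. Origin: underside at the pivot, near the centre of mass.
- tip_cleaner: Bystander: black round soldering-tip cleaner with brass wool, 60 mm diameter, 55 mm high. Origin: centre of its underside. Not to be disturbed.
- paste_tin: Bystander: flat round tin with a green lid, 36 mm diameter, 14 mm high, between the spools. Origin: centre of its underside. Not to be disturbed.
- carton: Bystander: cardboard carton 90 x 150 x 70 mm with a white band, at the left. Origin: centre of its underside. Not to be disturbed. (Fixed things up to 200 mm high stand out of the way: a yellow X-shaped clamp stand and, farther off, a soldering station left of the cabinet; a drink bottle and a paint can behind the tray, right of the cabinet.)
- wire_reel: Bystander: reel of red wire, 90 mm diameter, 60 mm high, at the right beyond the tray. Origin: centre of its underside. Not to be disturbed.
- spool1: Spool of solder wire with blue flanges, 54 mm in diameter, 48 mm high, 0.25 kg, standing on end on the bench at the robot's left; absent in some starts (two to four of the four spools are there). Origin: centre of its underside, z along its axis.
- spool2: Spool of solder wire with red flanges, 54 mm in diameter, 48 mm high, 0.25 kg, standing on end on the bench at the robot's left; absent in some starts (two to four of the four spools are there). Origin: centre of its underside, z along its axis.
- spool3: Spool of solder wire with green flanges, 54 mm in diameter, 48 mm high, 0.25 kg, standing on end on the bench at the robot's left; absent in some starts (two to four of the four spools are there). Origin: centre of its underside, z along its axis.
- spool4: Spool of solder wire with yellow flanges, 54 mm in diameter, 48 mm high, 0.25 kg, standing on end on the bench at the robot's left; absent in some starts (two to four of the four spools are there). Origin: centre of its underside, z along its axis.
There are look-alikes about, which are no part of the job. Of the things shaped like the bottle, the clear one is meant.

How it is judged:
On the way, in this order (a step that is already met when the one before it is completed fails the run):
1. the rule lies and the bottle stands in the returns tray while the drawer is still open (x of bottle in the frame of tray_in between -0.172 and 0.172 m and y of bottle in the frame of tray_in between -0.078 and 0.078 m and z of bottle in the frame of tray_in between -0.005 and 0.02 m and angle between bottle's own z axis and vertical below 0.15 rad and x of rule in the frame of tray_in between -0.04 and 0.04 m and y of rule in the frame of tray_in between -0.075 and 0.075 m and z of rule in the frame of tray_in between -0.005 and 0.012 m and linear speed of each of bottle, rule below 0.02 m/s and value of joint drawer above 0.05 m), for 0.3 s.
2. the drawer is pushed fully home with every spool and the cutters inside (x of spool1 in the frame of drawer_in between 0 and 0.27 m and y of spool1 in the frame of drawer_in between -0.132 and 0.132 m and z of spool1 in the frame of drawer_in between -0.01 and 0.056 m and x of spool2 in the frame of drawer_in between 0 and 0.27 m and y of spool2 in the frame of drawer_in between -0.132 and 0.132 m and z of spool2 in the frame of drawer_in between -0.01 and 0.056 m and x of spool3 in the frame of drawer_in between 0 and 0.27 m and y of spool3 in the frame of drawer_in between -0.132 and 0.132 m and z of spool3 in the frame of drawer_in between -0.01 and 0.056 m and x of spool4 in the frame of drawer_in between 0 and 0.27 m and y of spool4 in the frame of drawer_in between -0.132 and 0.132 m and z of spool4 in the frame of drawer_in between -0.01 and 0.056 m and x of cutters in the frame of drawer_in between 0 and 0.27 m and y of cutters in the frame of drawer_in between -0.132 and 0.132 m and z of cutters in the frame of drawer_in between -0.01 and 0.056 m and value of joint drawer below 0.004 m), for 0.3 s.
At the end, for the whole second after the job is handed in: Drawer fully home (within 4 mm) with every spool and the cutters inside; in the tray the bottle stands upright (within 0.15 rad) and the rule lies down (middle within 40 mm of the tray's centre lengthwise, at most 12 mm above its floor), both at rest (all of step 2 and x of bottle in the frame of tray_in between -0.172 and 0.172 m and y of bottle in the frame of tray_in between -0.078 and 0.078 m and z of bottle in the frame of tray_in between -0.005 and 0.02 m and angle between bottle's own z axis and vertical below 0.15 rad and x of rule in the frame of tray_in between -0.04 and 0.04 m and y of rule in the frame of tray_in between -0.075 and 0.075 m and z of rule in the frame of tray_in between -0.005 and 0.012 m and linear speed of each of bottle, rule below 0.02 m/s); the robot touches nothing.
It fails at once if a bystander is moved more than 30 mm (distance of any of tip_cleaner, paste_tin, carton, wire_reel from where it was at the start of the episode above 0.03 m).
It fails at once if the drawer is slammed (faster than 0.5 m/s) (velocity of joint drawer below -0.5 m/s).
Of spool1, spool2, spool3, spool4 only 2 to 4 are there at a start; the rules pass over those that are not, and their reading is None.
At some moment in a run one of spool1, spool2, spool3, spool4, cutters may be knocked a few centimetres aside while the robot is not near it.
It also fails if it takes over 210 s, if anything falls off the work surface, if the arm or the gripper's body presses on something with over 40 N, if the wrist force passes 120 N, or if a joint passes its speed limit or range.

ROBOT

A 7-joint arm with a two-finger parallel gripper is mounted at the origin on the work surface. World frame = base frame: x ahead of the robot, y to its left, z up, the work surface at z = 0. Lengths are in m, angles in rad, forces in N, time in s.
With the tool pointing down it reaches from about 0.4 to 0.85 m from the base axis. Payload 10.4 kg.
Tool frame: the origin (TCP) lies at the very end of the fingers, on their centre line; the grasp point (between the pads) lies 19 mm behind it (r.pinch_z is the distance from the TCP to the grasp point, in m); z points along the fingers, y is the line along which they close (so a half turn about z gives the same grasp; the last joint's range is limited). The gripper opens to 87 mm and grips with 3 to 60 N. Pads are 19 mm wide; open, the fingers measure 117 mm over their backs; the gripper's body (75 mm by 190 mm) begins 51 mm behind the grasp point.
Start: joints at [-1.338, 0.332, -0.065, 1.46, 0.022, 1.35, -0.088], TCP at [0.158, 0.605, 0.223] pointing down, gripper open.
Joint ranges: [-2.6, 2.6], [-0.5, 2.12], [-1.47, 1.34], [0.16, 2.42], [-1.27, 4.41], [0.06, 2.06], [-2.6, 2.6]. Speed limits (rad/s): [2.22, 2.22, 2.79, 2.79, 3.14, 3.14, 3.14].

INTERFACE

Orientations are given as a unit quaternion [x, y, z, w].
In Python, from bench import sensors, vision, r gives the robot as it stands.
- The arm moves only by the shell command python3 -m crank 'ROWS' [OPENING] [FORCE]. ROWS is JSON, a list of rows, each a list of 2 entries, a list of its own where there are three numbers: the shift along the tool's x, y, z normalised to -1 to 1, where 1 is 3 cm, then the turn about the tool's z normalised to -1 to 1, where 1 is 8 degrees. A call has 1 to 12 rows; each row shifts and turns the commanded pose from where the row before left it, along the tool's axes as they then stand; what a row does not reach is not made up. A row lasts 1/8 s, in which the tool goes at most 62.5 mm and 10.7 degrees, less where a joint would pass 70% of its speed; a pose out of reach is approached as far as the arm can. A call with a number of a shift or a turn outside -1 to 1 is refused whole. A call with a gripper value outside its range is refused whole. OPENING is the opening, from 0 (shut) to 1 (fully open), set as the call begins (- or left out, the last holds). The fingers move at their own pace and stop on an object; FORCE is the grip in N (left out, the last holds). Time passes only in rows, so rows that do not move let the fingers close. It gives the time, the measured TCP pose, the force, the opening and the grip force at its end, in the units of the state.
- sensors.read_state(): the state, without advancing time (a new reading comes with each control period).
- vision.camera(name): name is "scene" or "top" or "wrist"; returns the picture (384x512x3 uint8, red, green, blue); there is no depth.
- vision.camera_model(name): a dict with "vertical_fov" (degrees; the focal length in pixels is half the picture's height over the tangent of half this angle, whatever the lens; pixels are square), "cx", "cy" (the principal point, pixels), "camera_from_world" (4x4, takes a point from world to camera coordinates); the wrist camera has in their place "hand_eye" (4x4, takes a point from camera to tool coordinates, whose origin is the TCP and whose axes are the flange's). Camera axes: x right, y down, z forward; pixel columns grow to the right and rows downward; lengths in m; the calibration is good to about 2 mm. A picture is of the moment at which its call begins: read the wrist's pose just before it. camera_model takes no time and is no camera call.
- r.close_job(): hands the job in; it is judged then, once.
The state is a dict: "time": time; "joint_positions": joint angles; "joint_vel": joint speeds; "joint_torque": joint torques, N m; "ee_pos": TCP position; "eef_rot": TCP orientation; "ft_force": force on the tool from outside, world axes, zero at the start; "torque": the same for the moment, N m; "width": finger opening in m; "grip_force": force on a finger pad.
Only numpy, scipy, OpenCV 4.12 (cv2) and the standard library are available. Lean on these libraries where they do the work, as an engineer would, in place of code of your own. Each camera call takes 0.05 s, during which the arm holds its last target. There are 200 camera calls.

## Working session

There is one attempt and no reset: what is moved stays moved. The work goes in short steps, Python scripts to look and compute and a shell command to move; the robot and the scene stay as the last step left them, time stands still between calls to the robot, and variables do not carry over. Pictures are saved under pics/ and viewed, at most 14 in all, crops included, and the job is handed in when it is done.

```bash
ls; mkdir -p pics
python3 - <<'E'
from bench import sensors, vision, r
import cv2, numpy as np
for n in ("scene","top"):
    im=vision.camera(n); cv2.imwrite(f"pics/{n}0.png",cv2.resize(im[:,:,::-1],(800,600),interpolation=cv2.INTER_CUBIC))
    np.save(f"{n}0.npy",im)
    print(n,vision.camera_model(n))
print(vision.camera_model("wrist"))
s=sensors.read_state(); print(s)
E
```

```text
pics
scene {'vertical_fov': 49.05538084692161, 'cx': 251.88427209334841, 'cy': 186.70927883547026, 'camera_from_world': array([[-0.55643138,  0.83077692,  0.01392231,  0.32350142],
       [ 0.44088204,  0.30941017, -0.84254874, -0.15433883],
       [-0.70427774, -0.46268246, -0.53844015,  1.80892521],
       [ 0.        ,  0.        ,  0.        ,  1.        ]])}
top {'vertical_fov': 53.26309130045207, 'cx': 261.9431272882565, 'cy': 191.56940230320345, 'camera_from_world': array([[ 1.62575167e-03, -9.99965231e-01, -8.17883280e-03,
        -2.63472891e-02],
       [-9.81903327e-01, -4.74021461e-05, -1.89382827e-01,
         5.54026642e-01],
       [ 1.89375855e-01,  8.33871258e-03, -9.81869264e-01,
         1.21976975e+00],
       [ 0.00000000e+00,  0.00000000e+00,  0.00000000e+00,
         1.00000000e+00]])}
{'vertical_fov': 61.37190146633977, 'cx': 260.21791314608146, 'cy': 191.61626537536677, 'hand_eye': array([[ 5.56827300e-04, -9.54162378e-01, -2.99288902e-01,
         8.19683554e-02],
       [ 9.99999814e-01,  6.05429477e-04, -6.96679137e-05,
         4.21446171e-04],
       [ 2
[... 182 characters left out ...]
_positions': array([-1.33760839,  0.33280289, -0.06471721,  1.46087252,  0.02160829,
        1.34988079, -0.08851871]), 'joint_vel': array([-0.00056853, -0.00187596,  0.00121753, -0.00381337,  0.00081922,
       -0.00030644,  0.00170857]), 'joint_torque': array([ 8.69714077e-04, -6.24536848e+01,  2.44713557e-02, -3.90717173e+01,
       -6.12625550e-02,  3.65271850e-02,  9.87983958e-05]), 'ee_pos': array([0.15803796, 0.60432975, 0.2218299 ]), 'eef_rot': array([ 1.27536188e-01,  9.91833715e-01, -6.31768023e-04, -5.11275011e-05]), 'ft_force': array([-0.16104383,  0.1563765 ,  0.2371404 ]), 'torque': array([ 0.05089299,  0.00666301, -0.03847362]), 'grip_force': 0.0, 'width': 0.08727028930801314}
```

View pics/top0.png

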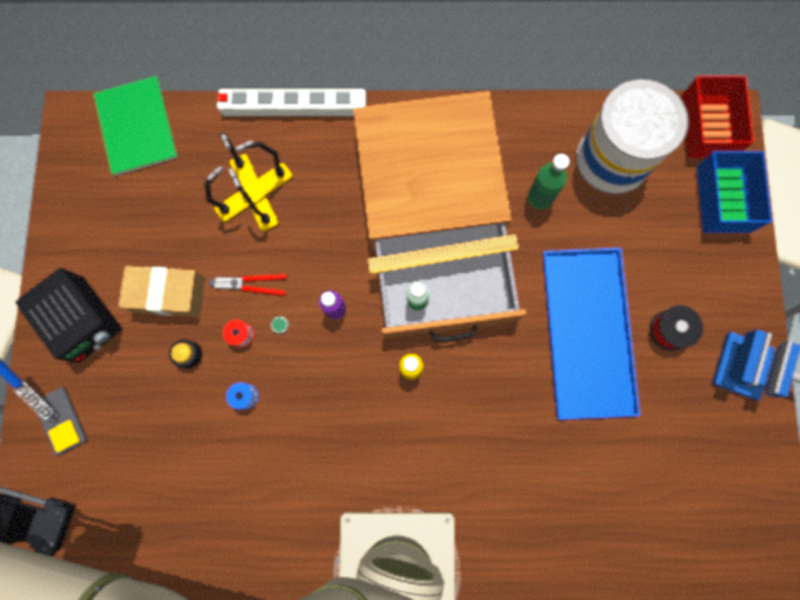

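View pics/scene0.png

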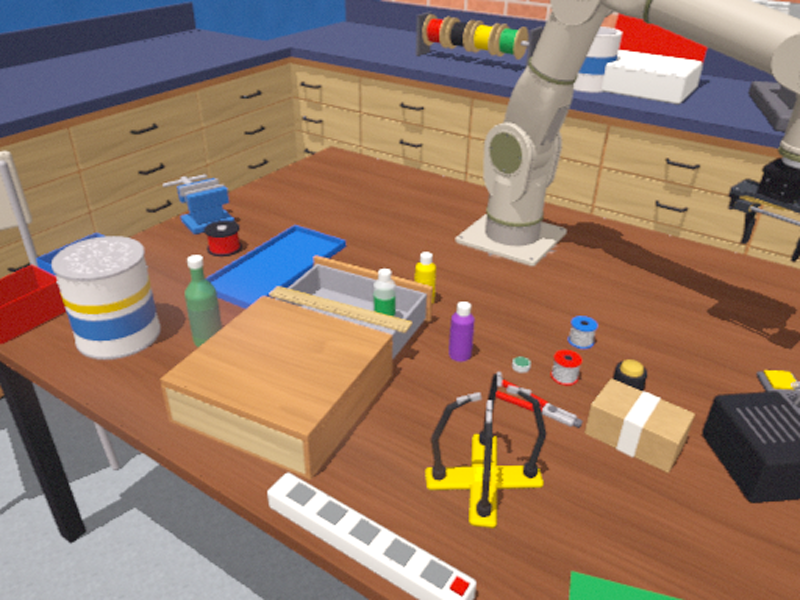

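The top view (800x600) shows two spools, red (237,333) and blue (241,396). The cutters are at (212–287,285) with the head to the left, and the clear bottle is at (417,295). The rule runs (370,265)–(518,244), the tray is centred near (590,333), and the purple and yellow bottles are look-alikes.

```bash
cat > h.py <<'E'
import numpy as np, cv2
from bench import sensors, vision, r
from scipy.spatial.transform import Rotation as R
def ray(name,uv,st=None):
    m=vision.camera_model(name); f=192/np.tan(np.radians(m["vertical_fov"])/2)
    d=np.array([(uv[0]-m["cx"])/f,(uv[1]-m["cy"])/f,1.])
    if name=="wrist":
        T=np.eye(4); T[:3,:3]=R.from_quat(st["eef_rot"]).as_matrix(); T[:3,3]=st["ee_pos"]; C=T@m["hand_eye"]
    else: C=np.linalg.inv(m["camera_from_world"])
    return C[:3,3], C[:3,:3]@d
def onz(name,uv,z,st=None):
    o,d=ray(name,uv,st); return (o+d*(z-o[2])/d[2]).round(4)
def plan(x,y,z,yaw=None):
    """yaw (deg) = world direction of tool y, mod 180. Turn first, then shift (units of rows)."""
    s=sensors.read_state(); M=R.from_quat(s["eef_rot"]).as_matrix()
    cur=np.degrees(np.arctan2(M[1,1],M[0,1])); t=0
    if yaw is not None:
        t=(yaw-cur+90)%180-90
        M=R.from_euler('z',t,degrees=True).as_matrix()@M
    u=M.T@(np.array([x,y,z])-s["ee_pos"])/0.03
    print("pos",s["ee_pos"].round(4),"yaw %.1f"%cur,"turn units %.2f (alt %.2f)"%(-t/8,-(t-np.sign(t)*180)/8),"shift",u.round(2),"q",s["joint_positions"].round(2),"t",round(s["time"],1))
def comps(im,lo,hi,minA=30):
    hsv=cv2.cvtColor(im,cv2.COLOR_RGB2HSV); m=cv2.inRange(hsv,np.array(lo),np.array(hi))
    n,l,st,c=cv2.connectedComponentsWithStats(m); return [(c[i].round(1),st[i],l==i) for i in range(1,n) if st[i,4]>minA]
E
python3 - <<'E'
from h import *
k=.64
P=lambda u,v,z:onz("top",(u*k,v*k),z)
for n,a in dict(carcL=(372,236,.1),carcR=(508,220,.1),panL=(384,331,.096),panR=(524,313,.096),tr1=(544,251,.019),tr2=(621,249,.019),tr3=(637,415,.019),tr4=(558,419,.019),
 red=(237,333,.048),blue=(241,396,.048),botcap=(417,289,.147),ruleL=(370,266,.087),ruleR=(518,243,.087),cutTip=(212,284,.01),cutE1=(286,276,.01),cutE2=(286,292,.01),tin=(279,324,.014),cleaner=(182,352,.055),purplecap=(328,299,.125),yelcap=(411,361,.125),cartR=(199,290,.07)).items(): print(n,P(*a))
im=np.load("top0.npy")
for nm,lo,hi in (("blue",(100,120,80),(125,255,255)),("red",(0,190,120),(6,255,255)),("red2",(174,190,120),(180,255,255))):
    for c,s,_ in comps(im,lo,hi): print(nm,c/k,s)
E
```

```text
carcL [0.6798 0.0519 0.1   ]
carcR [ 0.7144 -0.2331  0.1   ]
panL [0.4801 0.0251 0.096 ]
panR [ 0.5173 -0.2605  0.096 ]
tr1 [ 0.6696 -0.3238  0.019 ]
tr2 [ 0.6741 -0.4942  0.019 ]
tr3 [ 0.3132 -0.5042  0.019 ]
tr4 [ 0.3047 -0.3382  0.019 ]
red [0.4823 0.3389 0.048 ]
blue [0.3506 0.3231 0.048 ]
botcap [ 0.5566 -0.0419  0.147 ]
ruleL [0.6185 0.0562 0.087 ]
ruleR [ 0.6682 -0.2547  0.087 ]
cutTip [0.5969 0.412  0.01  ]
cutE1 [0.6151 0.2483 0.01  ]
cutE2 [0.5788 0.2469 0.01  ]
tin [0.5067 0.2584 0.014 ]
cleaner [0.4412 0.45   0.055 ]
purplecap [0.5408 0.1366 0.125 ]
yelcap [ 0.4167 -0.0301  0.125 ]
cartR [0.5708 0.4178 0.07  ]
blue [734.375 190.625] [ 447   97   47   52 1548]
blue [610.46875 174.0625 ] [375  99  37  19 167]
blue [589.53125 333.90625] [ 348  159   61  110 5535]
blue [743.4375  364.21875] [457 211  39  45 943]
blue [788.90625 370.     ] [498 220  14  34 188]
blue [  8.75   375.3125] [  0 231  14  17 114]
blue [239.21875 395.3125 ] [145 245  17  17 223]
red [721.875   115.46875] [445  49  38  44 455]
red [264.21875 276.875  ] [155 175  29   6 114]
red [263.125 290.   ] [154 182  29   8 115]
red [234.0625  331.40625] [142 204  17  18 207]
```

Run:
```python
from h import *
plan(.557,-.042,.27,97.2)
```

```text
pos [0.158  0.6043 0.2218] yaw 75.3 turn units -2.73 (alt 19.77) shift [-10.49 -23.04  -1.58] q [-1.34  0.33 -0.06  1.46  0.02  1.35 -0.09] t 0.1
```

```bash
python3 -m crank '[[[0,0,-0.53],-0.91],[[0,0,-0.53],-0.91],[[0,0,-0.52],-0.91],[[-0.44,-0.96,0],0],[[-0.44,-0.96,0],0],[[-0.44,-0.96,0],0],[[-0.44,-0.96,0],0],[[-0.44,-0.96,0],0],[[-0.44,-0.96,0],0],[[-0.44,-0.96,0],0],[[-0.44,-0.96,0],0],[[-0.44,-0.96,0],0]]'
python3 -m crank '[[[-0.44,-0.96,0],0],[[-0.44,-0.96,0],0],[[-0.44,-0.96,0],0],[[-0.44,-0.96,0],0],[[-0.44,-0.96,0],0],[[-0.44,-0.96,0],0],[[-0.44,-0.96,0],0],[[-0.44,-0.96,0],0],[[-0.44,-0.96,0],0],[[-0.44,-0.96,0],0],[[-0.44,-0.96,0],0],[[-0.44,-0.96,0],0]]'
python3 -m crank '[[[-0.44,-0.96,0],0],[[-0.44,-0.96,0],0],[[-0.44,-0.96,0],0],[[0,0,0],0],[[0,0,0],0],[[0,0,0],0]]'
python3 - <<'E'
from h import *
plan(.557,-.042,.27,97.2)
st=sensors.read_state(); im=vision.camera("wrist"); np.save("w1.npy",im); np.save("w1s.npy",st,allow_pickle=True)
cv2.imwrite("pics/w1.png",im[:,:,::-1])
im=vision.camera("top"); np.save("top1.npy",im); cv2.imwrite("pics/top1.png",cv2.resize(im[:,:,::-1],(800,600),interpolation=cv2.INTER_CUBIC))
E
```

```text
time: 1.6
ee_pos: [0.3088, 0.3613, 0.2697]
eef_rot: [-0.063, 0.998, -0.0, -0.0]
ft_force: [0.4, -0.6, 0.2]
width: 0.0871
grip_force: 0.0
time: 3.1
ee_pos: [0.509, 0.0384, 0.2697]
eef_rot: [-0.063, 0.998, 0.0, -0.0]
ft_force: [-0.0, 1.0, 0.1]
width: 0.0861
grip_force: 0.0
time: 3.85
ee_pos: [0.5586, -0.0403, 0.2699]
eef_rot: [-0.063, 0.998, 0.0, -0.0]
ft_force: [0.3, 0.7, -0.1]
width: 0.0867
grip_force: 0.0
pos [ 0.5586 -0.0403  0.2699] yaw 97.3 turn units 0.01 (alt -22.49) shift [ 0.06 -0.05 -0.  ] q [-0.52  0.17  0.59  1.59 -0.1   1.41  1.77] t 3.9
```

View pics/w1.png

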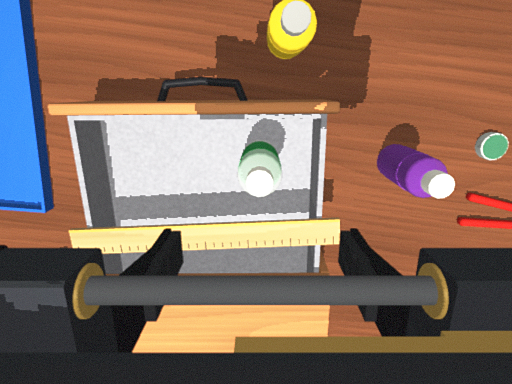

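The wrist view shows the bottle cap at (260,182). The rule runs from (70,240) to (340,232), the drawer interior spans columns 78–323, and the yellow bottle stands in front of the panel.

Run:
```python
from h import *
st=np.load("w1s.npy",allow_pickle=True).item(); im=np.load("w1.npy")
W=lambda u,v,z:onz("wrist",(u,v),z,st)
print("cap",W(260,182,.147),"base front?",W(260,145,.113))
print("rule corners",W(71,231,.087),W(340,220,.087),W(340,244,.087),W(72,250,.087))
print("panel top outer",W(49,105,.096),W(339,103,.096)," inner", W(50,113,.096),W(339,111,.096))
print("sidewalls",W(72,120,.08),W(325,115,.08))
print("yellow cap",W(296,15,.125),"purple",W(440,184,.125))
w=cv2.cvtColor(im,cv2.COLOR_RGB2HSV)
for c,s,_ in comps(im[150:205,230:290],(0,0,215),(180,40,255)): print("white",c+[230,150],s)
for c,s,_ in comps(im,(18,80,120),(32,255,255),200): print("rulemask",c,s)
c=W(260,182,.147); plan(c[0],c[1],.09,97.2)
```

```text
cap [ 0.5568 -0.0405  0.147 ] base front? [ 0.5286 -0.0442  0.113 ]
rule corners [ 0.6599 -0.2485  0.087 ] [0.6067 0.0584 0.087 ] [0.6366 0.0645 0.087 ] [ 0.6846 -0.2484  0.087 ]
panel top outer [ 0.5184 -0.2588  0.096 ] [0.4795 0.0293 0.096 ]  inner [ 0.5262 -0.2583  0.096 ] [0.4871 0.0308 0.096 ]
sidewalls [ 0.5329 -0.2455  0.08  ] [0.4935 0.0208 0.08  ]
yellow cap [ 0.4131 -0.0282  0.125 ] purple [0.5424 0.1365 0.125 ]
white [258.8 173.4] [   0    0   60   47 2127]
rulemask [287.9  33. ] [ 267    0   50   59 1562]
rulemask [131.5 109. ] [ 53 105 143   9 952]
rulemask [205.6 236.1] [  69  219  271   35 4986]
rulemask [ 78.5 292.9] [ 73 264  18  55 321]
rulemask [442.2 292.9] [432 264  17  55 320]
rulemask [194.5 307.5] [162 306  83   7 222]
rulemask [228.9 320. ] [ 145  311  183   18 1290]
rulemask [292.7 328.6] [248 320  80  16 893]
rulemask [179.6 340.4] [ 133  330  108   22 1482]
rulemask [382.8 343.1] [ 234  331  278   21 4559]
pos [ 0.5587 -0.0406  0.27  ] yaw 97.3 turn units 0.01 (alt -22.49) shift [0.06 0.01 6.  ] q [-0.52  0.17  0.59  1.59 -0.1   1.41  1.77] t 4.0
```

```bash
python3 -m crank '[[[0.06,0,1],0],[[0,0,1],0],[[0,0,1],0],[[0,0,1],0],[[0,0,1],0],[[0,0,1],0],[[0,0,0],0],[[0,0,0],0]]' && python3 -m crank '[[[0,0,0],0],[[0,0,0],0],[[0,0,0],0],[[0,0,0],0],[[0,0,0],0],[[0,0,0],0],[[0,0,-0.3],0],[[0,0,-0.7],0],[[0,0,-1],0],[[0,0,-1],0],[[0,0,-1],0],[[0,0,-1],0]]' 0 20
python3 -c "
from h import *
plan(.609,-.368,.19,92)"
```

```text
time: 4.95
ee_pos: [0.5577, -0.0415, 0.0912]
eef_rot: [-0.063, 0.998, 0.0, 0.001]
ft_force: [0.1, -0.1, 0.8]
width: 0.087
grip_force: 0.0
time: 6.45
ee_pos: [0.5568, -0.0419, 0.2413]
eef_rot: [-0.062, 0.998, 0.0, 0.0]
ft_force: [0.4, 0.4, -1.5]
width: 0.0453
grip_force: 20.0
pos [ 0.5568 -0.0419  0.2413] yaw 97.2 turn units 0.65 (alt -21.85) shift [ -1.36 -10.93   1.71] q [-0.52  0.18  0.59  1.64 -0.1   1.35  1.78] t 6.5
```

```bash
python3 -m crank '[[[0,0,0],0.65],[[-0.12,-0.99,0],0],[[-0.12,-0.99,0],0],[[-0.12,-0.99,0],0],[[-0.12,-0.99,0],0],[[-0.12,-0.99,0],0],[[-0.12,-0.99,0],0],[[-0.12,-0.99,0],0],[[-0.12,-0.99,0],0],[[-0.12,-0.99,0],0],[[-0.12,-0.99,0],0],[[-0.12,-0.99,0],0]]' && python3 -m crank '[[[0,0,0],0],[[0,0,1],0],[[0,0,1],0],[[0,0,1],0],[[0,0,1],0],[[0,0,1],0],[[0,0,0.4],0],[[0,0,0.1],0],[[0,0,0],0],[[0,0,0],0]]'
python3 -c "
from h import *
plan(.609,-.368,.073,92)"
```

```text
time: 7.95
ee_pos: [0.608, -0.3676, 0.2401]
eef_rot: [-0.017, 1.0, 0.0, -0.0]
ft_force: [0.9, 1.2, -1.9]
width: 0.0454
grip_force: 20.0
time: 9.2
ee_pos: [0.6085, -0.3671, 0.0762]
eef_rot: [-0.017, 1.0, -0.0, 0.001]
ft_force: [0.2, -0.3, -1.4]
width: 0.0453
grip_force: 20.0
pos [ 0.6085 -0.3671  0.0762] yaw 92.0 turn units -0.00 (alt 22.50) shift [-0.02 -0.03  0.11] q [ 0.07  0.7   0.63  1.39 -0.42  1.19  2.35] t 9.2
```

```bash
python3 -m crank '[[[0,0,0.07],0],[[0,0,0],0],[[0,0,0],0]]' && python3 -m crank '[[[0,0,0],0],[[0,0,0],0],[[0,0,0],0],[[0,0,0],0],[[0,0,-0.5],0],[[0,0,-1],0],[[0,0,-1],0],[[0,0,-1],0],[[0,0,-1],0],[[0,0,-1],0]]' 1
python3 -m crank '[[[0,0,-0.5],0.86],[[0,0,0],0.86],[[0,0,0],0.86],[[0,0,0],0.86],[[0,0,0],0.86],[[0,0,0],0.86],[[0,0,0],0.86],[[0,0,0],0.86],[[0,0,0],0.86],[[0,0,0],0.86],[[0,0,0],0.86],[[0,0,0],0.86]]' 0.55
python3 - <<'E'
from h import *
st=np.load("w1s.npy",allow_pickle=True).item(); im=np.load("w1.npy")
for c,s,m in comps(im,(18,80,120),(32,255,255),4000):
    if s[1]>150 and s[1]<240:
        p=np.argwhere(m)[:,::-1].astype(float)
        w=np.array([onz("wrist",q,.087,st)[:2] for q in p[::3]]).astype(np.float32)
        rc=cv2.minAreaRect(w); print(rc, cv2.boxPoints(rc))
im=vision.camera("top"); np.save("top2.npy",im)
k=.64
hsv=cv2.cvtColor(im,cv2.COLOR_RGB2HSV); m=cv2.inRange(hsv,np.array((15,60,120)),np.array((35,255,255))); m[:150]=0;m[178:]=0;m[:,:230]=0;m[:,336:]=0
p=np.argwhere(m)[:,::-1].astype(float); w=np.array([onz("top",q,.087)[:2] for q in p]).astype(np.float32); print("top",cv2.minAreaRect(w))
cv2.imwrite("pics/top2.png",cv2.resize(im[:,:,::-1],(800,600)))
plan(.645,-.096,.16,9.2)
E
```

```text
time: 9.57
ee_pos: [0.608, -0.3668, 0.0728]
eef_rot: [-0.017, 1.0, 0.0, -0.0]
ft_force: [0.9, 0.2, -2.9]
width: 0.0453
grip_force: 20.0
time: 10.82
ee_pos: [0.6079, -0.367, 0.2402]
eef_rot: [-0.017, 1.0, -0.0, 0.001]
ft_force: [0.7, -0.1, 0.5]
width: 0.0869
grip_force: 0.0
time: 12.32
ee_pos: [0.608, -0.3669, 0.2541]
eef_rot: [0.648, 0.762, 0.0, 0.0]
ft_force: [-1.0, 0.4, 0.3]
width: 0.0479
grip_force: 0.0
((0.6460624933242798, -0.09361788630485535), (0.03298090770840645, 0.31327512860298157), 9.797813415527344) [[ 0.6031572   0.0579288 ]
 [ 0.65646785 -0.250777  ]
 [ 0.68896776 -0.24516457]
 [ 0.63565713  0.06354123]]
top ((0.6447619199752808, -0.10104192793369293), (0.326480507850647, 0.08781404048204422), 89.38314819335938)
pos [ 0.6081 -0.3667  0.2539] yaw 8.9 turn units -0.04 (alt 22.46) shift [8.71 2.65 3.13] q [-0.07  0.67  0.97  1.18 -0.54  1.54  0.95] t 12.4
```

View pics/top2.png

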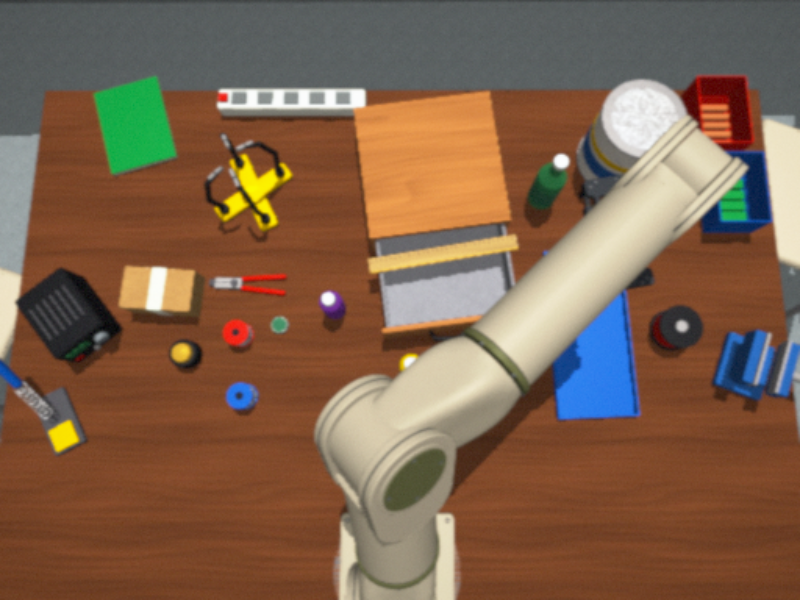

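Top view: the rest of the bench is clear of hidden spools, so there are just the red and blue ones. The rule is still across the drawer at (443,254), and the bottle is in the tray, hidden by the arm.

```bash
python3 -m crank '[[[0,0,0],-0.09],[[0.97,0.3,0],0],[[0.97,0.3,0],0],[[0.97,0.3,0],0],[[0.97,0.3,0],0],[[0.97,0.3,0],0],[[0.97,0.3,0],0],[[0.97,0.3,0],0],[[0.97,0.3,0],0],[[0.97,0.3,0],0],[[0,0,0],0],[[0,0,0],0]]'
python3 - <<'E'
from h import *
st=sensors.read_state(); im=vision.camera("wrist"); cv2.imwrite("pics/w2.png",im[:,:,::-1]);np.save("w2.npy",im)
import pickle; pickle.dump(st,open("w2.pkl","wb"))
plan(.646,-.095,.066,9.6)
E
```

```text
time: 13.88
ee_pos: [0.6414, -0.0956, 0.2532]
eef_rot: [0.641, 0.767, -0.0, 0.0]
ft_force: [-0.3, -0.3, 1.1]
width: 0.048
grip_force: 0.0
pos [ 0.6413 -0.0961  0.2532] yaw 10.1 turn units 0.07 (alt -22.43) shift [0.01 0.16 6.24] q [-0.61  0.53  1.02  1.39 -0.45  1.47  0.57] t 13.9
```

View pics/w2.png

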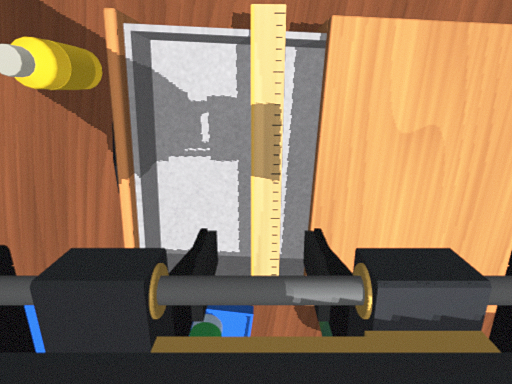

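Wrist view over the rule: its edges run from (251,10)–(286,10) to (251,250)–(281,250), centred between the fingers. The bottle and tray can be seen at the bottom.

Run:
```python
from h import *
import pickle; st=pickle.load(open("w2.pkl","rb"))
W=lambda u,v,z=.087:onz("wrist",(u,v),z,st)
a,b,c,d=W(251,10),W(286,10),W(251,250),W(281,250)
m1=(a+b)/2;m2=(c+d)/2; print(a,b,c,d); v=m1-m2; print(m2,"yaw",np.degrees(np.arctan2(-v[0],v[1])))
x=m2+(m1-m2)*((-.095-m2[1])/(m1[1]-m2[1])); print(x)
print("carc edge",W(316,200,.1),W(328,20,.1),"panel",W(125,190,.096),W(105,12,.096))
```

```text
[0.6071 0.0523 0.087 ] [0.6382 0.0579 0.087 ] [ 0.6479 -0.1851  0.087 ] [ 0.6811 -0.1791  0.087 ]
[ 0.6645 -0.1821  0.087 ] yaw 10.005912829274028
[ 0.64913265 -0.095       0.087     ]
carc edge [ 0.7032 -0.1101  0.1   ] [0.6755 0.054  0.1   ] panel [ 0.5078 -0.1357  0.096 ] [0.4815 0.0261 0.096 ]
```

```bash
python3 -m crank '[[[0,0.22,0],0],[[0,0,1],0],[[0,0,1],0],[[0,0,1],0],[[0,0,1],0],[[0,0,1],0],[[0,0,1],0],[[0,0,0.24],0],[[0,0,0],0]]' && python3 -m crank '[[[0,0,0],0],[[0,0,0],0],[[0,0,0],0],[[0,0,0],0],[[0,0,0],0],[[0,0,-0.3],0],[[0,0,-0.7],0],[[0,0,-1],0],[[0,0,-1],0],[[0,0,-1],0],[[0,0,-1],0],[[0,0,-1],0]]' 0 25
python3 -c "
from h import *
plan(.491,-.440,.2,92)"
```

```text
time: 15.05
ee_pos: [0.6483, -0.0941, 0.066]
eef_rot: [0.642, 0.767, -0.0, 0.0]
ft_force: [1.1, -0.2, 0.6]
width: 0.0481
grip_force: 0.0
time: 16.55
ee_pos: [0.6479, -0.0938, 0.2481]
eef_rot: [0.642, 0.767, 0.0, 0.0]
ft_force: [0.8, -0.5, -0.9]
width: 0.0315
grip_force: 25.0
pos [ 0.6479 -0.0938  0.2481] yaw 10.1 turn units -10.23 (alt 12.27) shift [  5.63 -11.35   1.59] q [-0.6   0.55  1.02  1.38 -0.46  1.46  0.57] t 16.6
```

```bash
python3 -m crank '[[[0,0,0],0.94],[[0,0,0],0.94],[[0,0,0],0.94],[[0,0,0],0.94],[[0,0,0],0.94],[[0,0,0],0.94],[[0,0,0],0.94],[[0,0,0],0.94],[[0,0,0],0.94],[[0,0,0],0.94],[[0,0,0],0.94],[[0,0,0],0.94]]' && python3 -m crank '[[[0,0,0],0.99],[[-0.51,1,0],0],[[-0.51,1,0],0],[[-0.51,1,0],0],[[-0.51,1,0],0],[[-0.51,1,0],0],[[-0.51,1,0],0],[[-0.51,1,0],0],[[-0.51,1,0],0],[[-0.51,1,0],0],[[-0.51,1,0],0],[[0,0,0],0]]'
python3 - <<'E'
from h import *
plan(.491,-.440,.008,92)
im=vision.camera("top")[:,:,::-1]; a=cv2.resize(im[130:300,310:450],(560,680))
im=vision.camera("scene")[:,:,::-1]; cv2.imwrite("pics/s3.png",cv2.resize(im[80:260,60:320],(780,540)))
E
```

```text
time: 18.05
ee_pos: [0.648, -0.0936, 0.247]
eef_rot: [0.996, 0.084, 0.0, -0.0]
ft_force: [-0.1, -0.1, -0.5]
width: 0.0318
grip_force: 25.0
time: 19.55
ee_pos: [0.503, -0.4016, 0.2472]
eef_rot: [1.0, 0.015, 0.0, 0.001]
ft_force: [-0.0, 0.2, -0.6]
width: 0.0317
grip_force: 25.0
pos [ 0.503  -0.4016  0.2472] yaw -88.3 turn units -0.04 (alt 22.46) shift [-0.45  1.26  7.98] q [-0.19  0.64  1.24  1.42 -0.6   1.5  -0.51] t 19.6
```

View pics/s3.png

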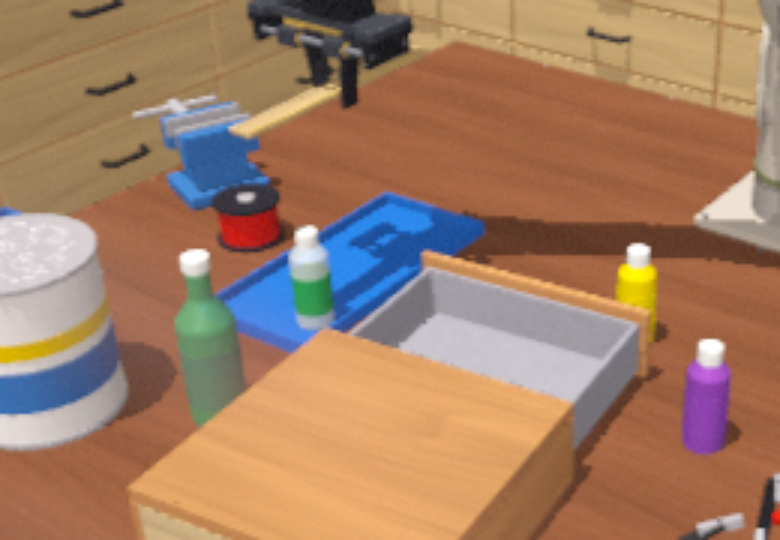

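The scene view shows the bottle upright in the tray at (312,280) and the rule held above the tray, lined up with its length. The drawer is clear.

```bash
python3 -m crank '[[[-0.45,0.63,0],0],[[0,0.63,0],0],[[0,0,1],0],[[0,0,1],0],[[0,0,1],0],[[0,0,1],0],[[0,0,1],0],[[0,0,1],0],[[0,0,1],0],[[0,0,0.7],0],[[0,0,0.2],0],[[0,0,0],0]]' && python3 -m crank '[[[0,0,0],0],[[0,0,0],0]]' && python3 -m crank '[[[0,0,0],0],[[0,0,0],0],[[0,0,0],0],[[0,0,0],0],[[0,0,0],0]]' 0.6 && python3 -m crank '[[[0,0,-0.5],0],[[0,0,-1],0],[[0,0,-1],0],[[0,0,-1],0],[[0,0,-1],0],[[0,0,-1],0],[[0,0,-1],0],[[0,0,-1],0],[[0,0,-0.5],0]]'
python3 - <<'E'
from h import *
plan(.55,.30,.25,82)
im=vision.camera("scene")[:,:,::-1]; cv2.imwrite("pics/s4.png",cv2.resize(im[80:260,60:320],(780,540)))
E
```

```text
time: 21.15
ee_pos: [0.4938, -0.437, 0.0091]
eef_rot: [1.0, 0.018, 0.0, 0.0]
ft_force: [-0.2, 0.7, -0.7]
width: 0.0313
grip_force: 25.0
time: 21.4
ee_pos: [0.4937, -0.4373, 0.0094]
eef_rot: [1.0, 0.017, 0.0, 0.0]
ft_force: [-0.0, -0.5, -1.7]
width: 0.0317
grip_force: 25.0
time: 22.02
ee_pos: [0.4933, -0.4369, 0.0086]
eef_rot: [1.0, 0.017, -0.0, -0.0]
ft_force: [1.8, 0.4, 0.0]
width: 0.0519
grip_force: 0.0
time: 23.15
ee_pos: [0.4932, -0.4376, 0.251]
eef_rot: [1.0, 0.017, 0.001, 0.001]
ft_force: [0.9, -0.0, -0.8]
width: 0.0522
grip_force: 0.0
pos [ 0.4932 -0.4376  0.251 ] yaw -88.0 turn units 1.24 (alt -21.26) shift [-1.550e+00 -2.461e+01 -1.000e-02] q [-0.09  0.66  1.21  1.36 -0.61  1.52 -0.46] t 23.1
```

View pics/s4.png

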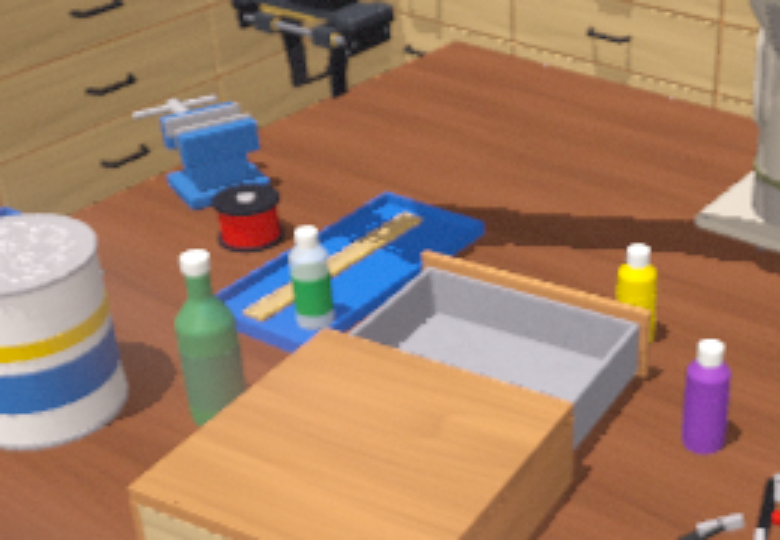

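The rule lies flat along the middle of the tray and the bottle stands upright beside it. Next are the cutters.

```bash
python3 -m crank '[[[0,0,0],-1],[[0,0,0],-1],[[0,0,0],-1],[[0,0,0],-1],[[0,0,0],-1],[[0,0,0],-1],[[0,0,0],-1],[[0,0,0],-1],[[0,0,0],-1],[[0,0,0],-1],[[0,0,0],-1],[[0,0,0],0]]' 0.8
python3 -c "
from h import *
plan(.585,.33,.25,0)"
```

```text
time: 24.7
ee_pos: [0.4931, -0.4368, 0.248]
eef_rot: [0.708, 0.707, 0.0, -0.0]
ft_force: [0.0, -0.3, 0.4]
width: 0.0696
grip_force: 0.0
pos [ 0.4931 -0.4368  0.248 ] yaw -0.1 turn units -0.01 (alt 22.49) shift [25.56  3.06 -0.04] q [ 0.06  0.51  0.89  1.36 -0.39  1.45  0.92] t 24.7
```

```bash
python3 -m crank '[[[1,0.12,0],0],[[1,0.12,0],0],[[1,0.12,0],0],[[1,0.12,0],0],[[1,0.12,0],0],[[1,0.12,0],0],[[1,0.12,0],0],[[1,0.12,0],0],[[1,0.12,0],0],[[1,0.12,0],0],[[1,0.12,0],0],[[1,0.12,0],0]]' && python3 -m crank '[[[1,0.12,0],0],[[1,0.12,0],0],[[1,0.12,0],0],[[1,0.12,0],0],[[1,0.12,0],0],[[1,0.12,0],0],[[1,0.12,0],0],[[1,0.12,0],0],[[1,0.12,0],0],[[1,0.12,0],0],[[1,0.12,0],0],[[1,0.12,0],0]]' && python3 -m crank '[[[0.8,0.12,0],0],[[0.8,0.12,0],0],[[0,0,0],0],[[0,0,0],0],[[0,0,0],0]]'
python3 - <<'E'
from h import *
import pickle
st=sensors.read_state(); im=vision.camera("wrist"); cv2.imwrite("pics/w5.png",im[:,:,::-1]);np.save("w5.npy",im); pickle.dump(st,open("w5.pkl","wb"))
plan(.597,.351,.25,0)
for c,s,m in comps(im,(0,170,90),(8,255,255),80): print(c,s,onz("wrist",c,.013,st))
E
```

```text
time: 26.2
ee_pos: [0.5365, -0.076, 0.2483]
eef_rot: [0.709, 0.706, -0.0, -0.0]
ft_force: [-0.6, -0.3, 0.4]
width: 0.0699
grip_force: 0.0
time: 27.7
ee_pos: [0.58, 0.2845, 0.2483]
eef_rot: [0.708, 0.706, -0.0, -0.0]
ft_force: [0.1, -0.4, 0.5]
width: 0.0702
grip_force: 0.0
time: 28.32
ee_pos: [0.5875, 0.3299, 0.2489]
eef_rot: [0.708, 0.706, 0.0, 0.0]
ft_force: [-0.1, 0.2, -0.1]
width: 0.0694
grip_force: 0.0
pos [0.5874 0.3301 0.2489] yaw -0.1 turn units -0.01 (alt 22.49) shift [ 0.7   0.32 -0.04] q [-1.    0.48  0.62  1.3  -0.27  1.44 -0.4 ] t 28.4
[172.  151.9] [ 147  125   55   52 1712] [0.479  0.3398 0.013 ]
[258.1 179.9] [250 143  18  75 680] [0.5856 0.3037 0.013 ]
[280.4 180.4] [274 143  13  75 684] [0.614  0.3029 0.013 ]
```

View pics/w5.png

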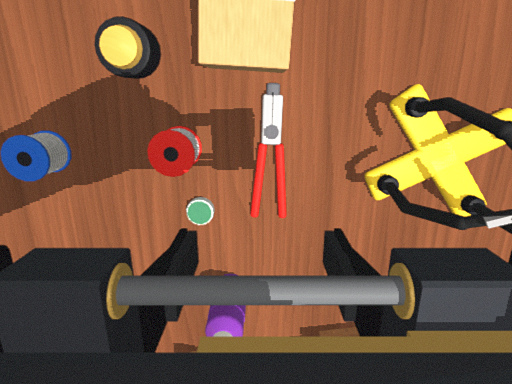

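Wrist view: the cutters' pivot is at (271,131), the tip at (273,84) and the handle ends at (253,217) and (282,217). The red spool is at (172,152), the blue one at (25,157), and the yellow stand to the right starts at (366,195).

Run:
```python
from h import *
import pickle; st=pickle.load(open("w5.pkl","rb"))
W=lambda u,v,z:onz("wrist",(u,v),z,st)
print("piv",W(271,131,.012),"tip",W(273,84,.01),"ends",W(253.5,216,.012),W(282,216,.012), "head sides",W(262,120,.012),W(281,120,.012))
print("stand",W(366,195,.02),W(388,185,.04),W(385,225,.02), "carton top near edge",W(200,65,.07),W(290,68,.07),"carton bottom",W(243,69,.0))
print("spool red",W(171,154,.048),"blue",W(24,158,.048))
k=.64
for p in ((265,220),(270,228),(207,185),(222,200),(287,175)): print(onz("top",(p[0]*k,p[1]*k),.03),onz("top",(p[0]*k,p[1]*k),.12))
```

```text
piv [0.6015 0.3651 0.012 ] tip [0.6035 0.4196 0.01  ] ends [0.5793 0.2539 0.012 ] [0.617  0.2538 0.012 ] head sides [0.5906 0.3783 0.012 ] [0.6135 0.3783 0.012 ]
stand [0.7226 0.2855 0.02  ] [0.7407 0.3045 0.04  ] [0.7514 0.2442 0.02  ] carton top near edge [0.5293 0.4364 0.07  ] [0.6178 0.4335 0.07  ] carton bottom [0.568  0.4367 0.    ]
spool red [0.4872 0.3438 0.048 ] blue [0.3197 0.3395 0.048 ]
[0.7384 0.296  0.03  ] [0.7083 0.2725 0.12  ]
[0.7198 0.284  0.03  ] [0.691  0.2613 0.12  ]
[0.8211 0.431  0.03  ] [0.7851 0.3979 0.12  ]
[0.7854 0.3949 0.03  ] [0.752  0.3644 0.12  ]
[0.8447 0.2512 0.03  ] [0.8071 0.2309 0.12  ]
```

```bash
python3 -c "
from h import *
plan(.6015,.368,.004,-1.9)"
```

```text
pos [0.5874 0.3301 0.2489] yaw -0.1 turn units 0.22 (alt -22.28) shift [1.28 0.43 8.16] q [-1.    0.48  0.62  1.3  -0.27  1.44 -0.4 ] t 28.4
```

```bash
python3 -m crank '[[[0,0,0],0.22],[[0.64,0.22,0],0],[[0.64,0.21,0],0],[[0,0,1],0],[[0,0,1],0],[[0,0,1],0],[[0,0,1],0],[[0,0,1],0],[[0,0,1],0],[[0,0,1],0],[[0,0,0.8],0],[[0,0,0.35],0]]' && python3 -m crank '[[[0,0,0],0],[[0,0,0],0]]' && python3 -m crank '[[[0,0,0],0],[[0,0,0],0],[[0,0,0],0],[[0,0,0],0],[[0,0,0],0],[[0,0,-0.3],0],[[0,0,-0.7],0],[[0,0,-1],0],[[0,0,-1],0],[[0,0,-1],0],[[0,0,-1],0],[[0,0,-1],0]]' 0 25
python3 - <<'E'
from h import *
plan(.552,-.081,.15,8)
im=vision.camera("scene")[:,:,::-1]; cv2.imwrite("pics/s6.png",cv2.resize(im[60:300,230:470],(600,600)))
E
```

```text
time: 29.88
ee_pos: [0.6007, 0.3685, 0.0028]
eef_rot: [0.718, 0.696, -0.001, -0.0]
ft_force: [1.0, 0.7, -0.1]
width: 0.0693
grip_force: 0.0
time: 30.12
ee_pos: [0.602, 0.3693, 0.0055]
eef_rot: [0.718, 0.696, 0.001, 0.0]
ft_force: [0.4, 0.3, 0.5]
width: 0.0695
grip_force: 0.0
time: 31.62
ee_pos: [0.6014, 0.3689, 0.187]
eef_rot: [0.718, 0.696, 0.001, 0.0]
ft_force: [-0.3, -0.5, -0.5]
width: 0.0236
grip_force: 25.0
pos [0.6014 0.3689 0.187 ] yaw -1.8 turn units -1.22 (alt 21.28) shift [-14.62  -3.72   1.21] q [-1.    0.58  0.59  1.29 -0.32  1.36 -0.45] t 31.6
```

View pics/s6.png

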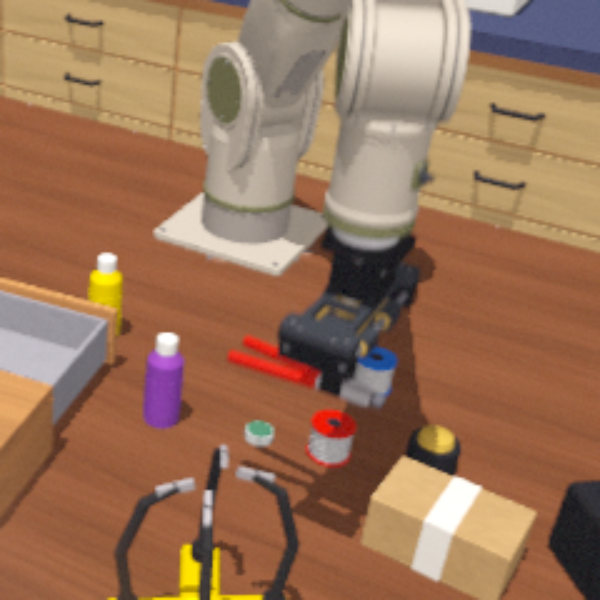

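The scene view shows the cutters held level in the gripper with the rest undisturbed.

```bash
python3 -m crank '[[[0,0,-0.5],-0.61],[[0,0,-0.3],-0.61],[[-0.97,-0.23,0],0],[[-0.97,-0.23,0],0],[[-0.97,-0.23,0],0],[[-0.97,-0.23,0],0],[[-0.97,-0.23,0],0],[[-0.97,-0.23,0],0],[[-0.97,-0.23,0],0],[[-0.97,-0.23,0],0],[[-0.97,-0.23,0],0],[[-0.97,-0.23,0],0]]' && python3 -m crank '[[[-0.97,-0.23,0],0],[[-0.97,-0.23,0],0],[[-0.97,-0.23,0],0],[[-0.97,-0.23,0],0],[[-0.97,-0.23,0],0],[[0,0,0],0],[[0,0,0],0]]'
python3 - <<'E'
from h import *
import pickle
st=sensors.read_state(); im=vision.camera("wrist"); cv2.imwrite("pics/w7.png",im[:,:,::-1]);np.save("w7.npy",im); pickle.dump(st,open("w7.pkl","wb"))
plan(.562,-.080,.036,8)
E
```

```text
time: 33.17
ee_pos: [0.5733, 0.07, 0.2093]
eef_rot: [0.656, 0.754, 0.001, 0.0]
ft_force: [-0.1, -0.2, -0.9]
width: 0.0237
grip_force: 25.0
time: 34.05
ee_pos: [0.5596, -0.0771, 0.2088]
eef_rot: [0.656, 0.755, 0.001, 0.0]
ft_force: [0.6, 0.2, -0.5]
width: 0.0237
grip_force: 25.0
pos [ 0.5596 -0.0766  0.2086] yaw 8.1 turn units 0.01 (alt -22.49) shift [-0.13  0.06  5.75] q [-0.59  0.25  0.77  1.68 -0.18  1.29  0.35] t 34.1
```

View pics/w7.png

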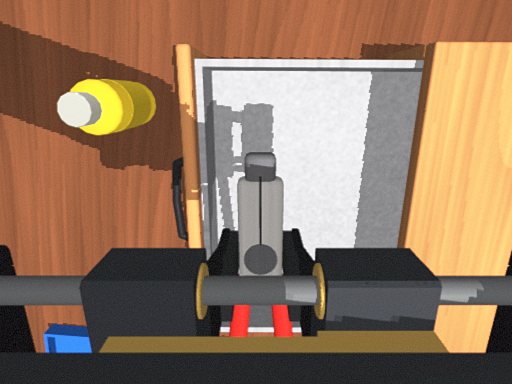

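The wrist view shows the cutters over the drawer, parallel to the panel and clear of the walls.

```bash
python3 -m crank '[[[-0.13,0.06,1],0],[[0,0,1],0],[[0,0,1],0],[[0,0,1],0],[[0,0,1],0],[[0,0,0.5],0],[[0,0,0.2],0],[[0,0,0],0],[[0,0,0],0]]' && python3 -m crank '[[[0,0,0],0],[[0,0,0],0],[[0,0,0],0],[[0,0,0],0],[[0,0,-0.5],0],[[0,0,-1],0],[[0,0,-1],0],[[0,0,-1],0],[[0,0,-1],0],[[0,0,-1],0],[[0,0,-1],0],[[0,0,0],0]]' 0.6
python3 - <<'E'
from h import *
import pickle
st=sensors.read_state(); im=vision.camera("wrist"); cv2.imwrite("pics/w8.png",im[:,:,::-1]);np.save("w8.npy",im); pickle.dump(st,open("w8.pkl","wb"))
plan(.47,.30,.25,75)
E
```

```text
time: 35.22
ee_pos: [0.5624, -0.0812, 0.0381]
eef_rot: [0.656, 0.755, 0.001, 0.0]
ft_force: [1.0, 0.6, -0.9]
width: 0.0237
grip_force: 25.0
time: 36.72
ee_pos: [0.5628, -0.0818, 0.2353]
eef_rot: [0.656, 0.754, 0.002, 0.002]
ft_force: [-0.3, 0.1, -0.7]
width: 0.0525
grip_force: 0.0
pos [ 0.5621 -0.0815  0.2336] yaw 8.0 turn units -8.38 (alt 14.12) shift [ 6.26 11.49 -0.52] q [-0.6   0.24  0.78  1.64 -0.17  1.34  0.35] t 36.8
```

View pics/w8.png

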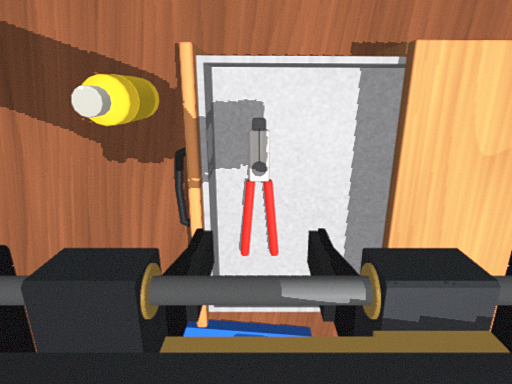

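The cutters lie in the drawer at (258,190) in the wrist image, with free space behind them for the spools.

```bash
python3 -c "
from h import *
plan(.475,.33,.25)"
```

```text
pos [ 0.5621 -0.0815  0.2336] yaw 8.0 turn units 0.00 (alt 0.00) shift [13.99 -0.97 -0.55] q [-0.6   0.24  0.78  1.64 -0.17  1.34  0.35] t 36.8
```

```bash
python3 -m crank '[[[0.5,-0.07,-0.55],0],[[1,-0.07,0],0],[[1,-0.07,0],0],[[1,-0.07,0],0],[[1,-0.07,0],0],[[1,-0.07,0],0],[[1,-0.07,0],0],[[1,-0.07,0],0],[[1,-0.07,0],0],[[1,-0.07,0],0],[[1,-0.07,0],0],[[1,-0.07,0],0]]' 1 && python3 -m crank '[[[1,-0.07,0],0],[[1,-0.07,0],0],[[0.5,-0.07,0],0],[[0,0,0],0],[[0,0,0],0],[[0,0,0],0]]'
python3 - <<'E'
from h import *
import pickle
st=sensors.read_state(); im=vision.camera("wrist"); cv2.imwrite("pics/w9.png",im[:,:,::-1]);np.save("w9.npy",im); pickle.dump(st,open("w9.pkl","wb"))
plan(.485,.34,.015)
for nm,lo,hi in (("red",(0,150,90),(8,255,255)),("blue",(100,120,60),(125,255,255))):
  for c,s,m in comps(im,lo,hi,300):
    cn=max(cv2.findContours(m.astype(np.uint8),cv2.RETR_EXTERNAL,cv2.CHAIN_APPROX_NONE)[0],key=len)
    e=cv2.minEnclosingCircle(cn); print(nm,c,s,e,onz("wrist",c,.048,st),onz("wrist",e[0],.048,st))
E
```

```text
time: 38.28
ee_pos: [0.4882, 0.2575, 0.248]
eef_rot: [0.656, 0.755, -0.001, -0.0]
ft_force: [0.5, -0.4, -0.2]
width: 0.0871
grip_force: 0.0
time: 39.02
ee_pos: [0.4728, 0.329, 0.2488]
eef_rot: [0.657, 0.754, 0.0, 0.0]
ft_force: [-0.1, -0.1, -0.6]
width: 0.0871
grip_force: 0.0
pos [0.4727 0.3293 0.2488] yaw 7.9 turn units 0.00 (alt 0.00) shift [0.3  0.45 7.79] q [-1.11  0.22  0.5   1.58 -0.11  1.37 -0.46] t 39.1
red [273.1 152.5] [ 249  126   49   52 1751] ((272.5920104980469, 151.7760772705078), 26.025251388549805) [0.4859 0.3464 0.048 ] [0.4852 0.3471 0.048 ]
blue [127.2 137.1] [ 101  112   60   50 1782] ((130.6525421142578, 135.5), 29.690555572509766) [0.3222 0.3412 0.048 ] [0.326  0.3435 0.048 ]
```

View pics/w9.png

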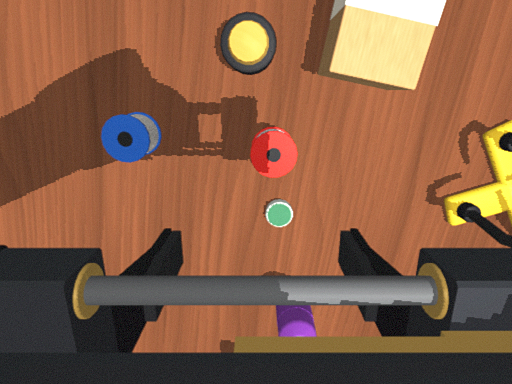

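The wrist view shows the red spool top at (274,154), and the blue one at (125,138), which has moved about 3 cm since the start. The paste tin is at (279,213).

```bash
python3 -c "
from h import *
plan(.4855,.345,.012)"
python3 -m crank '[[[0.45,0.48,0],0],[[0,0,1],0],[[0,0,1],0],[[0,0,1],0],[[0,0,1],0],[[0,0,1],0],[[0,0,1],0],[[0,0,1],0],[[0,0,0.6],0],[[0,0,0.3],0],[[0,0,0],0],[[0,0,0],0]]' && python3 -m crank '[[[0,0,0],0],[[0,0,0],0],[[0,0,0],0],[[0,0,0],0],[[0,0,0],0],[[0,0,-0.3],0],[[0,0,-0.7],0],[[0,0,-1],0],[[0,0,-1],0],[[0,0,-1],0],[[0,0,-1],0],[[0,0,-1],0]]' 0 30
python3 -c "
from h import *
plan(.648,-.157,.2,98)"
```

```text
pos [0.4727 0.3293 0.2488] yaw 7.9 turn units 0.00 (alt 0.00) shift [0.46 0.49 7.89] q [-1.11  0.22  0.5   1.58 -0.11  1.37 -0.46] t 39.1
time: 40.58
ee_pos: [0.4852, 0.3461, 0.0127]
eef_rot: [0.656, 0.755, 0.001, 0.0]
ft_force: [0.3, 0.6, 0.0]
width: 0.0871
grip_force: 0.0
time: 42.08
ee_pos: [0.4844, 0.3454, 0.1931]
eef_rot: [0.656, 0.755, 0.0, -0.0]
ft_force: [0.7, 0.4, -1.8]
width: 0.0531
grip_force: 30.0
pos [0.4844 0.3454 0.1931] yaw 8.0 turn units 11.25 (alt -11.25) shift [ 3.07 17.34 -0.23] q [-1.1   0.3   0.49  1.61 -0.15  1.27 -0.44] t 42.1
```

```bash
python3 -m crank '[[[0,0,-0.3],-0.94],[[0,0,-0.3],-0.94],[[0,0,0],-0.94],[[0,0,0],-0.94],[[0,0,0],-0.94],[[0,0,0],-0.94],[[0,0,0],-0.94],[[0,0,0],-0.94],[[0,0,0],-0.94],[[0,0,0],-0.94],[[0,0,0],-0.94],[[0,0,0],-0.91]]' && python3 -m crank '[[[-0.17,-0.96,0],0],[[-0.17,-0.96,0],0],[[-0.17,-0.96,0],0],[[-0.17,-0.96,0],0],[[-0.17,-0.96,0],0],[[-0.17,-0.96,0],0],[[-0.17,-0.96,0],0],[[-0.17,-0.96,0],0],[[-0.17,-0.96,0],0],[[-0.17,-0.96,0],0],[[-0.17,-0.96,0],0],[[-0.17,-0.96,0],0]]' && python3 -m crank '[[[-0.17,-0.96,0],0],[[-0.17,-0.96,0],0],[[-0.17,-0.96,0],0],[[-0.17,-0.96,0],0],[[-0.17,-0.96,0],0],[[-0.17,-0.96,0],0],[[0,0,0],0],[[0,0,0],0]]'
python3 - <<'E'
from h import *
plan(.648,-.157,.036,98)
im=vision.camera("wrist"); cv2.imwrite("pics/w10.png",im[:,:,::-1])
E
```

```text
time: 43.58
ee_pos: [0.4845, 0.3454, 0.21]
eef_rot: [-0.072, 0.997, -0.0, 0.0]
ft_force: [-1.1, -0.2, -1.6]
width: 0.0533
grip_force: 30.0
time: 45.08
ee_pos: [0.5932, 0.0109, 0.2101]
eef_rot: [-0.07, 0.998, 0.0, 0.0]
ft_force: [-0.6, 0.7, -1.7]
width: 0.0533
grip_force: 30.0
time: 46.08
ee_pos: [0.6474, -0.1543, 0.2097]
eef_rot: [-0.07, 0.998, 0.0, -0.0]
ft_force: [-1.0, -0.1, -2.4]
width: 0.0535
grip_force: 30.0
pos [ 0.6474 -0.1543  0.2097] yaw 98.0 turn units -0.00 (alt 22.50) shift [-0.01 -0.1   5.79] q [-0.23  0.46  0.55  1.39 -0.24  1.36  2.04] t 46.1
```

View pics/w10.png

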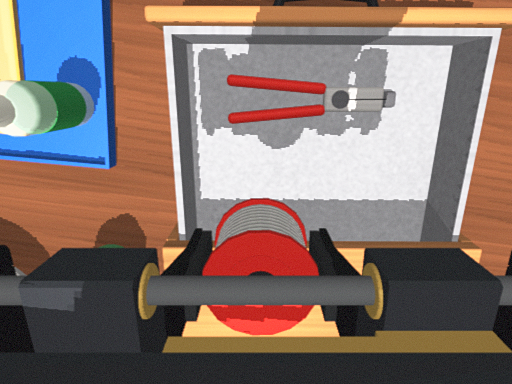

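The spool is held over the drawer with the cutters below at (230–395,100). The carcass's front edge shows at about row 240.

Run:
```python
from h import *
st=sensors.read_state()
W=lambda u,v,z:onz("wrist",(u,v),z,st)
E1=W(175,238,.1);E2=W(470,246,.1);P1=W(150,20,.096);P2=W(500,22,.096)
y=(P2-P1);y/=np.linalg.norm(y);x=np.array([y[1],-y[0],0]);print("yaw",np.degrees(np.arctan2(-y[0],y[1])),E1,E2,P1,P2)
for p in (E1,E2,st["ee_pos"]): print((p-P1)@x,(p-P1)@y)
print(W(175,30,.08),W(500,30,.08))
```

```text
yaw 7.782493079459171 [ 0.706  -0.2245  0.1   ] [0.6757 0.0472 0.1   ] [ 0.5275 -0.2557  0.096 ] [0.4912 0.0099 0.096 ]
0.18108076396940528 0.006741433101093793
0.18785151786720028 0.28004188478688136
0.13267009757350942 0.08475394849131185
[ 0.5298 -0.2405  0.08  ] [0.4925 0.0222 0.08  ]
```

```bash
python3 -m crank '[[[0.1,-0.1,1],0],[[0,0,1],0],[[0,0,1],0],[[0,0,1],0],[[0,0,1],0],[[0,0,0.5],0],[[0,0,0.22],0],[[0,0,0],0],[[0,0,0],0]]' && python3 -m crank '[[[0,0,0],0],[[0,0,0],0],[[0,0,0],0],[[0,0,0],0],[[0,0,-0.5],0],[[0,0,-1],0],[[0,0,-1],0],[[0,0,-1],0],[[0,0,-1],0],[[0,0,-1],0],[[0,0,-1],0],[[0,0,-0.5],0]]' 0.85
python3 -c "
from h import *
plan(.325,.33,.25,90)"
```

```text
time: 47.25
ee_pos: [0.6456, -0.1585, 0.0392]
eef_rot: [-0.07, 0.998, -0.0, 0.001]
ft_force: [-0.2, -0.2, -2.3]
width: 0.0529
grip_force: 30.0
time: 48.75
ee_pos: [0.6454, -0.1587, 0.2508]
eef_rot: [-0.069, 0.998, -0.0, 0.001]
ft_force: [-0.2, -0.5, -0.9]
width: 0.0742
grip_force: 0.0
pos [ 0.6454 -0.1587  0.2508] yaw 98.0 turn units 1.00 (alt -21.50) shift [10.68 16.29 -0.02] q [-0.22  0.44  0.57  1.33 -0.23  1.43  2.04] t 48.8
```

```bash
python3 -m crank '[[[0,0,0],1],[[0.63,0.96,0],0],[[0.63,0.96,0],0],[[0.63,0.96,0],0],[[0.63,0.96,0],0],[[0.63,0.96,0],0],[[0.63,0.96,0],0],[[0.63,0.96,0],0],[[0.63,0.96,0],0],[[0.63,0.96,0],0],[[0.63,0.96,0],0],[[0.63,0.96,0],0]]' 1 && python3 -m crank '[[[0.63,0.96,0],0],[[0.63,0.96,0],0],[[0.63,0.96,0],0],[[0.63,0.96,0],0],[[0.63,0.96,0],0],[[0.63,0.96,0],0],[[0,0,0],0],[[0,0,0],0],[[0,0,0],0]]'
python3 - <<'E'
from h import *
import pickle
st=sensors.read_state(); im=vision.camera("wrist"); cv2.imwrite("pics/w11.png",im[:,:,::-1])
for nm,lo,hi in (("blue",(100,120,60),(125,255,255)),):
  for c,s,m in comps(im,lo,hi,300):
    cn=max(cv2.findContours(m.astype(np.uint8),cv2.RETR_EXTERNAL,cv2.CHAIN_APPROX_NONE)[0],key=len)
    e=cv2.minEnclosingCircle(cn); print(nm,c,s,e,onz("wrist",c,.048,st),onz("wrist",e[0],.048,st))
t=vision.camera("top")
for c,s,m in comps(t,(100,120,80),(125,255,255),100): print(c,s,onz("top",c,.044))
plan(.325,.34,.012)
E
```

```text
time: 50.25
ee_pos: [0.4363, 0.1592, 0.2481]
eef_rot: [0.0, 1.0, 0.0, -0.0]
ft_force: [-0.8, -0.2, -0.0]
width: 0.0872
grip_force: 0.0
time: 51.38
ee_pos: [0.3244, 0.3305, 0.2481]
eef_rot: [0.001, 1.0, 0.0, 0.0]
ft_force: [-0.7, 0.5, 0.7]
width: 0.0868
grip_force: 0.0
[470.1 122. ] [ 447   97   47   52 1538] [ 0.8004 -0.7441  0.044 ]
[392.3 112.7] [378 104  34  14 141] [ 0.8349 -0.4784  0.044 ]
[376.6 216.2] [ 348  159   61  110 4246] [ 0.473  -0.4041  0.044 ]
[475.8 233.1] [457 211  39  45 934] [ 0.4177 -0.724   0.044 ]
[504.8 236.8] [498 220  14  34 191] [ 0.4058 -0.8168  0.044 ]
[  5.6 240.2] [  0 231  14  17 114] [0.393  0.8161 0.044 ]
pos [0.3243 0.3307 0.2481] yaw 89.9 turn units 0.00 (alt 0.00) shift [-0.02  0.31  7.87] q [-0.99 -0.04  0.09  1.83  0.    1.35  0.67] t 51.5
```

View pics/w11.png

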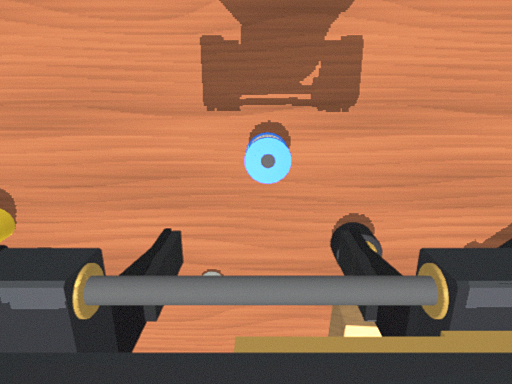

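The blue spool's top is at (268,160), alone in the field and lit lighter than before.

Run:
```python
from h import *
c=onz("wrist",(268,160),.048,sensors.read_state()); print(c); plan(c[0],c[1],.012)
```

```text
[0.3182 0.3398 0.048 ]
pos [0.3243 0.3307 0.2481] yaw 89.9 turn units 0.00 (alt 0.00) shift [0.2  0.3  7.87] q [-0.99 -0.04  0.09  1.83  0.    1.35  0.67] t 51.5
```

```bash
python3 -m crank '[[[0.2,0.3,0],0],[[0,0,1],0],[[0,0,1],0],[[0,0,1],0],[[0,0,1],0],[[0,0,1],0],[[0,0,1],0],[[0,0,1],0],[[0,0,0.6],0],[[0,0,0.27],0],[[0,0,0],0],[[0,0,0],0]]' && python3 -m crank '[[[0,0,0],0],[[0,0,0],0],[[0,0,0],0],[[0,0,0],0],[[0,0,0],0],[[0,0,-0.3],0],[[0,0,-0.7],0],[[0,0,-1],0],[[0,0,-1],0],[[0,0,-1],0],[[0,0,-1],0],[[0,0,-1],0]]' 0 30
python3 -c "
from h import *
plan(.629,-.038,.21,98)"
```

```text
time: 52.98
ee_pos: [0.3181, 0.3409, 0.0127]
eef_rot: [0.0, 1.0, 0.001, 0.0]
ft_force: [0.1, -0.4, -0.3]
width: 0.0873
grip_force: 0.0
time: 54.48
ee_pos: [0.3176, 0.3401, 0.1933]
eef_rot: [0.0, 1.0, 0.0, -0.0]
ft_force: [-0.6, 0.6, -2.8]
width: 0.0535
grip_force: 30.0
pos [0.3176 0.3401 0.1933] yaw 90.0 turn units -1.00 (alt 21.50) shift [ -8.53 -13.92  -0.56] q [-1.   -0.    0.08  1.91  0.    1.23  0.65] t 54.5
```

```bash
python3 -m crank '[[[0,0,-0.56],-1],[[-0.57,-0.93,0],0],[[-0.57,-0.93,0],0],[[-0.57,-0.93,0],0],[[-0.57,-0.93,0],0],[[-0.57,-0.93,0],0],[[-0.57,-0.93,0],0],[[-0.57,-0.93,0],0],[[-0.57,-0.93,0],0],[[-0.57,-0.93,0],0],[[-0.57,-0.93,0],0],[[-0.57,-0.93,0],0]]' && python3 -m crank '[[[-0.57,-0.93,0],0],[[-0.57,-0.93,0],0],[[-0.57,-0.93,0],0],[[-0.57,-0.93,0],0],[[0,0,0],0],[[0,0,0],0]]'
python3 -c "
from h import *
plan(.629,-.038,.037,98)"
```

```text
time: 55.98
ee_pos: [0.547, 0.0618, 0.209]
eef_rot: [-0.07, 0.998, 0.0, -0.0]
ft_force: [-0.6, 0.6, -2.6]
width: 0.0537
grip_force: 30.0
time: 56.72
ee_pos: [0.6296, -0.0379, 0.2086]
eef_rot: [-0.07, 0.998, 0.0, -0.0]
ft_force: [1.5, -0.0, -3.4]
width: 0.0536
grip_force: 30.0
pos [ 0.6296 -0.0379  0.2086] yaw 98.0 turn units -0.00 (alt 22.50) shift [ 0.02 -0.    5.72] q [-0.41  0.38  0.52  1.49 -0.19  1.33  1.84] t 56.7
```

```bash
python3 -m crank '[[[0,0,1],0],[[0,0,1],0],[[0,0,1],0],[[0,0,1],0],[[0,0,1],0],[[0,0,0.5],0],[[0,0,0.2],0],[[0,0,0],0],[[0,0,0],0]]' && python3 -m crank '[[[0,0,0],0],[[0,0,0],0],[[0,0,0],0],[[0,0,0],0],[[0,0,-0.5],0],[[0,0,-1],0],[[0,0,-1],0],[[0,0,-1],0],[[0,0,-1],0],[[0,0,-1],0],[[0,0,-1],0],[[0,0,-0.5],0]]' 0.85
python3 -m crank '[[[1,0,0],0],[[1,0,0],0],[[1,0,0],0],[[1,0,0],0],[[1,0,0],0],[[1,0,0],0],[[0,0,0],0],[[0,0,0],0]]' 0
python3 - <<'E'
from h import *
im=vision.camera("wrist"); cv2.imwrite("pics/w12.png",im[:,:,::-1])
im=vision.camera("top"); np.save("top12.npy",im)
plan(.44,-.16,.25,98)
E
```

```text
time: 57.85
ee_pos: [0.6307, -0.0384, 0.0389]
eef_rot: [-0.07, 0.998, 0.0, 0.001]
ft_force: [-0.4, -0.6, -3.3]
width: 0.0531
grip_force: 30.0
time: 59.35
ee_pos: [0.6304, -0.0388, 0.2504]
eef_rot: [-0.069, 0.998, 0.0, 0.001]
ft_force: [1.0, -0.7, -0.1]
width: 0.0735
grip_force: 0.0
time: 60.35
ee_pos: [0.452, -0.0633, 0.2479]
eef_rot: [-0.07, 0.998, 0.0, 0.0]
ft_force: [-1.2, 0.1, -0.1]
width: 0.0041
grip_force: 0.0
pos [ 0.4522 -0.0633  0.2477] yaw 98.0 turn units -0.00 (alt 22.50) shift [ 0.85 -3.13 -0.08] q [-0.5  -0.09  0.52  1.87  0.05  1.36  1.71] t 60.5
```

View pics/w12.png

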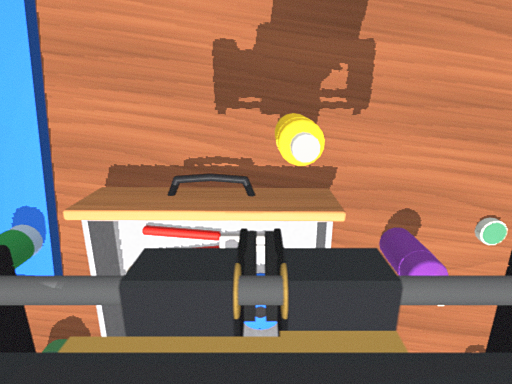

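I have reached the picture allowance, so from here I check by numbers only. I verify the spools in the drawer by colour and plan the push.

Run:
```python
from h import *
o=np.array([.511,-.1155,0]);a=np.radians(8);X=np.array([np.cos(a),np.sin(a),0]);Y=np.array([-np.sin(a),np.cos(a),0])
im=vision.camera("scene"); t=np.load("top12.npy")
for n,i in (("scene",im),("top",t)):
  for nm,lo,hi in (("red",(0,150,80),(8,255,255)),("blue",(98,110,60),(125,255,255)),("green",(50,60,60),(85,255,255))):
    for c,s,_ in comps(i,lo,hi,25):
      p=onz(n,c,.065); d=p-o
      if -.02<d@X<.3 and abs(d@Y)<.15 or nm=="green": print(n,nm,c,s[2:],p,"drawer",(d@X).round(3),(d@Y).round(3))
plan(.452,-.1236,.068,98)
```

```text
scene red [211.8 195.1] [ 39  13 229] [ 0.628  -0.1294  0.065 ] drawer 0.114 -0.03
scene blue [233.8 203.9] [ 16   9 107] [ 0.6275 -0.04    0.065 ] drawer 0.126 0.059
scene green [163.8 178.4] [ 14  15 152] [ 0.6416 -0.3327  0.065 ] drawer 0.099 -0.233
scene green [127.3 186.8] [ 19  27 348] [ 0.7523 -0.3952  0.065 ] drawer 0.2 -0.311
scene green [333.4 231.1] [ 8  6 38] [0.5728 0.2823 0.065 ] drawer 0.117 0.385
scene green [388.7 377.3] [ 72  18 686] [0.9422 0.5716 0.065 ] drawer 0.523 0.62
top red [302.4 160.4] [15 12 89] [ 0.6578 -0.161   0.065 ] drawer 0.139 -0.065
top blue [267.  162.7] [12  6 49] [ 0.6499 -0.0427  0.065 ] drawer 0.148 0.053
top green [85.8 79.4] [  53   64 2312] [0.9518 0.5917 0.065 ] drawer 0.535 0.639
top green [351.4 115.8] [ 20  25 299] [ 0.8152 -0.3311  0.065 ] drawer 0.271 -0.256
top green [467.9 124.1] [ 19  33 501] [ 0.7848 -0.7241  0.065 ] drawer 0.186 -0.641
top green [360.6 179.4] [13 13 66] [ 0.5927 -0.3519  0.065 ] drawer 0.048 -0.245
top green [178.2 207.5] [ 9  8 57] [0.4986 0.2479 0.065 ] drawer 0.038 0.362
top green [ 48.2 223.7] [13 10 32] [0.4452 0.6693 0.065 ] drawer 0.044 0.786
pos [ 0.4521 -0.0634  0.2476] yaw 98.0 turn units -0.00 (alt 22.50) shift [ 0.28 -1.99  5.99] q [-0.5  -0.09  0.52  1.87  0.05  1.36  1.71] t 60.5
```

```bash
python3 -m crank '[[[0.28,-1,0],0],[[0,-1,0],0],[[0,-0.3,1],0],[[0,0,1],0],[[0,0,1],0],[[0,0,1],0],[[0,0,1],0],[[0,0,0.97],0],[[0,0,0],0],[[0,0,0],0]]' && python3 -m crank '[[[-0.3,0,0],0],[[-0.3,0,0],0],[[-0.3,0,0],0],[[-0.2,0,0],0],[[-0.2,0,0],0],[[-0.2,0,0],0],[[-0.2,0,0],0],[[-0.2,0,0],0],[[-0.3,0,0],0],[[-0.3,0,0],0],[[-0.3,0,0],0],[[-0.3,0,0],0]]' && python3 -m crank '[[[-0.3,0,0],0],[[-0.3,0,0],0],[[-0.3,0,0],0],[[-0.3,0,0],0],[[-0.3,0,0],0],[[-0.3,0,0],0]]'
python3 - <<'E'
from h import *
st=sensors.read_state(); plan(.66,-.095,.068,98)
E
```

```text
time: 61.75
ee_pos: [0.4536, -0.1332, 0.0695]
eef_rot: [-0.07, 0.998, -0.0, 0.0]
ft_force: [0.1, 0.4, 0.3]
width: -0.0001
grip_force: 0.0
time: 63.25
ee_pos: [0.5457, -0.12, 0.0686]
eef_rot: [-0.07, 0.998, -0.0, 0.0]
ft_force: [-1.4, -0.2, -0.6]
width: 0.0002
grip_force: 0.7
time: 64.0
ee_pos: [0.5991, -0.1124, 0.0686]
eef_rot: [-0.07, 0.998, 0.0, -0.0]
ft_force: [-2.3, -1.0, 0.4]
width: 0.0001
grip_force: 0.7
pos [ 0.5991 -0.1124  0.0686] yaw 98.0 turn units -0.00 (alt 22.50) shift [-2.09  0.29  0.02] q [-0.34  0.47  0.57  1.7  -0.29  1.05  2.04] t 64.0
```

```bash
python3 -m crank '[[[-0.3,0,0],0],[[-0.3,0,0],0],[[-0.3,0,0],0],[[-0.3,0,0],0],[[-0.2,0,0],0],[[-0.2,0,0],0],[[-0.1,0,0],0]]' && python3 -m crank '[[[-0.1,0,0],0],[[-0.1,0,0],0],[[-0.1,0,0],0]]' && python3 -m crank '[[[-0.1,0,0],0],[[-0.1,0,0],0]]' && python3 -m crank '[[[-0.1,0,0],0],[[-0.1,0,0],0]]'
```

```text
time: 64.88
ee_pos: [0.6494, -0.1051, 0.0686]
eef_rot: [-0.07, 0.998, 0.0, 0.0]
ft_force: [-1.5, 0.5, 0.4]
width: 0.0004
grip_force: 0.4
time: 65.25
ee_pos: [0.6573, -0.1041, 0.0685]
eef_rot: [-0.07, 0.998, 0.0, -0.001]
ft_force: [-8.1, 1.9, 4.4]
width: 0.0005
grip_force: 3.5
time: 65.5
ee_pos: [0.6634, -0.1033, 0.0686]
eef_rot: [-0.07, 0.998, 0.0, -0.001]
ft_force: [-3.4, 0.4, 1.7]
width: 0.0002
grip_force: 1.8
time: 65.75
ee_pos: [0.6704, -0.1026, 0.0687]
eef_rot: [-0.07, 0.998, -0.0, 0.0]
ft_force: [0.3, -0.0, 0.1]
width: 0.0004
grip_force: 0.0
```

```bash
for i in 1; do python3 -m crank '[[[-0.1,0,0],0],[[0,0,0],0]]'; done; python3 -m crank '[[[-0.07,0,0],0],[[0,0,0],0]]'
python3 - <<'E'
from h import *
st=sensors.read_state(); print(st["ee_pos"],st["ft_force"])
im=vision.camera("scene"); np.save("s13.npy",im); a=np.load("top0.npy"); t=vision.camera("top"); np.save("top13.npy",t)
E
```

```text
time: 66.0
ee_pos: [0.6731, -0.1021, 0.0686]
eef_rot: [-0.07, 0.998, -0.0, 0.0]
ft_force: [0.4, -1.1, 0.9]
width: 0.0005
grip_force: 0.0
time: 66.25
ee_pos: [0.6749, -0.1019, 0.0686]
eef_rot: [-0.07, 0.998, -0.0, -0.0]
ft_force: [-0.5, -1.0, 0.0]
width: 0.0007
grip_force: 0.2
[ 0.67486633 -0.10193687  0.06857774] [-0.52234819 -1.03237573  0.01084137]
```

```bash
python3 -m crank '[[[-0.07,0,0],0],[[0,0,0],0]]'; python3 -m crank '[[[-0.07,0,0],0],[[0,0,0],0]]'
```

```text
time: 66.6
ee_pos: [0.6749, -0.1019, 0.0685]
eef_rot: [-0.069, 0.998, 0.0, -0.002]
ft_force: [-11.1, 0.4, 7.6]
width: 0.0005
grip_force: 5.7
time: 66.85
ee_pos: [0.675, -0.1019, 0.0685]
eef_rot: [-0.069, 0.998, 0.001, -0.004]
ft_force: [-23.1, 2.4, 14.6]
width: 0.0008
grip_force: 11.2
```

The drawer is at its hard stop. I back away and then check everything by colour.

```bash
python3 -m crank '[[[0.3,0,0],0],[[1,0,0],0],[[0.7,0,0],0],[[0,0,-1],0],[[0,0,-1],0],[[0,0,-1],0],[[0,0,-1],0],[[0,0,-1],0],[[0,0,-1],0],[[0,0,0],0]]' && python3 -m crank '[[[1,0,0],0],[[1,0,0],0],[[1,0,0],0],[[1,0,0],0],[[1,0,0],0],[[0,0,0],0],[[0,0,0],0]]'
python3 - <<'E'
from h import *
st=sensors.read_state(); plan(.5,0,.25)
im=vision.camera("wrist"); np.save("w14.npy",im)
p=[onz("wrist",q,.1,st) for q in ((260,100),(260,300))]; print(p)
# column profile: brightness/hue along image column, to find panel/carcass seam
hsv=cv2.cvtColor(im,cv2.COLOR_RGB2HSV)
for v in range(80,260,4): print(v,im[v,200],onz("wrist",(200,v),.098,st)[:2])
s=vision.camera("scene")
for nm,lo,hi in (("green",(50,60,60),(85,255,255)),("rule",(15,60,120),(35,200,255))):
  for c,k,_ in comps(s,lo,hi,60):
    if 120<c[0]<260 and 130<c[1]<230: print(nm,c,k)
E
```

```text
time: 68.1
ee_pos: [0.6208, -0.11, 0.2512]
eef_rot: [-0.07, 0.998, -0.0, 0.002]
ft_force: [0.2, -1.2, -0.7]
width: 0.0006
grip_force: 0.0
time: 68.97
ee_pos: [0.4714, -0.13, 0.2484]
eef_rot: [-0.07, 0.998, 0.0, 0.0]
ft_force: [0.3, -0.4, -0.3]
width: 0.0007
grip_force: 0.0
pos [ 0.4714 -0.13    0.2484] yaw 98.0 turn units 0.00 (alt 0.00) shift [-1.55  4.16 -0.05] q [-0.46 -0.01  0.64  1.8   0.01  1.35  1.89] t 69.0
[array([ 0.399 , -0.1403,  0.1   ]), array([ 0.613 , -0.1101,  0.1   ])]
80 [204 126  88] [ 0.3894 -0.1969]
84 [211 128  87] [ 0.3928 -0.1966]
88 [226 143  96] [ 0.3963 -0.1963]
92 [227 142  96] [ 0.3998 -0.196 ]
96 [231 150 101] [ 0.4033 -0.1957]
100 [237 155 105] [ 0.4069 -0.1954]
104 [222 138  96] [ 0.4105 -0.1951]
108 [230 148  98] [ 0.4141 -0.1948]
112 [235 151 103] [ 0.4177 -0.1945]
116 [227 144  98] [ 0.4214 -0.1942]
120 [209 127  86] [ 0.4251 -0.1939]
124 [230 143  98] [ 0.4288 -0.1936]
128 [237 153 105] [ 0.4325 -0.1933]
132 [224 138  93] [ 0.4363 -0.1929]
136 [223 141  93] [ 0.4401 -0.1926]
140 [211 130  86] [ 0.4439 -0.1923]
144 [214 131  91] [ 0.4477 -0.192 ]
1
[... 463 characters left out ...]
75]
200 [233 145  95] [ 0.5048 -0.1871]
204 [238 154 102] [ 0.5091 -0.1867]
208 [232 148 101] [ 0.5135 -0.1864]
212 [228 140  93] [ 0.5179 -0.186 ]
216 [227 143  95] [ 0.5223 -0.1856]
220 [225 140  92] [ 0.5267 -0.1852]
224 [213 131  91] [ 0.5312 -0.1849]
228 [230 145  93] [ 0.5357 -0.1845]
232 [234 150 105] [ 0.5403 -0.1841]
236 [231 146  98] [ 0.5449 -0.1837]
240 [231 146  98] [ 0.5495 -0.1833]
244 [237 155 106] [ 0.5542 -0.1829]
248 [89 66 62] [ 0.5589 -0.1825]
252 [56 62 64] [ 0.5637 -0.1821]
256 [49 52 56] [ 0.5685 -0.1817]
green [163.8 178.4] [157 171  14  15 152]
green [127.2 186.8] [119 172  19  28 349]
rule [183.  160.8] [169 152  31  20 169]
rule [150.4 180.8] [142 175  16  12  88]
```

Run:
```python
from h import *
t=vision.camera("top"); m=vision.camera_model("top"); f=192/np.tan(np.radians(m["vertical_fov"])/2)
a=np.radians(8);X=np.array([np.cos(a),np.sin(a),0])
for s in (.10,-.10,-.13):
    b=np.array([.698,-.095,.098])+s*np.array([-np.sin(a),np.cos(a),0]); out=[]
    for d in np.arange(-.06,.025,.006):
        q=m["camera_from_world"]@np.r_[b+d*X,1]; u=int(round(f*q[0]/q[2]+m["cx"]));v=int(round(f*q[1]/q[2]+m["cy"])); out.append((round(d*1000),*t[v,u].tolist()))
    print(s,out)
```

```text
0.1 [(-60, 85, 47, 29), (-54, 82, 49, 30), (-48, 80, 47, 33), (-42, 78, 48, 30), (-36, 87, 53, 25), (-30, 90, 59, 35), (-24, 92, 60, 33), (-18, 104, 67, 38), (-12, 229, 147, 77), (-6, 241, 166, 85), (0, 203, 132, 70), (6, 239, 160, 81), (12, 237, 158, 80), (18, 239, 161, 84), (24, 242, 163, 85)]
-0.1 [(-60, 222, 212, 182), (-54, 212, 197, 169), (-48, 197, 182, 158), (-42, 113, 94, 72), (-36, 87, 54, 30), (-30, 90, 59, 32), (-24, 93, 60, 33), (-18, 114, 73, 38), (-12, 232, 152, 79), (-6, 210, 143, 74), (0, 208, 133, 70), (6, 227, 147, 75), (12, 225, 143, 76), (18, 227, 147, 79), (24, 232, 153, 79)]
-0.13 [(-60, 204, 193, 165), (-54, 154, 121, 97), (-48, 133, 78, 46), (-42, 136, 76, 43), (-36, 137, 82, 50), (-30, 116, 67, 41), (-24, 91, 58, 34), (-18, 104, 64, 33), (-12, 226, 145, 71), (-6, 218, 148, 82), (0, 193, 127, 66), (6, 230, 149, 77), (12, 225, 145, 76), (18, 229, 149, 77), (24, 231, 152, 76)]
```

The panel sits flush: 12 mm of panel, then the carcass, with no gap. The arm is clear, so I hand the job in.

```bash
python3 -c "
from bench import r
print(r.close_job())"
```

```text
the job is handed in; nothing more can be done
None
```

The job is handed in: rule flat and bottle upright in the returns tray, both spools present (red and blue) and the cutters in the drawer, drawer pushed fully home; no verdict came back, and I viewed 15 pictures, one over the 14 allowed.

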